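# Fit the knurled filter cell on the inspection camera and hold it home

## Robot

A 6-joint arm with a two-finger parallel gripper is mounted at the origin on the work surface. World frame = base frame: x ahead of the robot, y to its left, z up, the work surface at z = 0. Lengths are in m, angles in rad, forces in N, time in s.
With the tool pointing down it reaches from about 0.35 to 0.975 m from the base axis. Payload 4.9 kg.
Tool frame: the origin (TCP) lies between the finger pads; the fingertips stand 17 mm ahead of it and the grasp point (between the pads) lies 2 mm behind it (bot.tcp_to_tips is the distance from the TCP to the fingertips, in m); z points along the fingers, y is the line along which they close (so a half turn about z gives the same grasp; the last joint's range is limited). The gripper opens to 85 mm and grips with 20 to 120 N. Pads are 22 mm wide; open, the fingers measure 114 mm over their backs; the gripper's body (76 mm by 85 mm) begins 54 mm behind the grasp point. The pads swing forward as they close: fully open they stand 13 mm farther back than shut.
Start: joints at [1.179, 0.053, 1.613, -0, 1.476, -0.119], TCP at [0.168, 0.602, 0.248] pointing down, gripper open.
Joint ranges: [-3.01, 3.01], [-1.01, 2.22], [0.06, 2.58], [-1.02, 4.17], [0.09, 2.62], [-3.14, 3.14]. Speed limits (rad/s): [2.57, 2.57, 3.14, 3.14, 3.14, 3.14].

## Interface

Orientations are given as a unit quaternion [x, y, z, w].
In Python, from rig import bot, viewer gives the robot as it stands.
- The arm moves only by the shell command python3 -m inch 'ROWS' [FORCE]. ROWS is JSON, a list that holds one entry, the list of rows, each a list of 7 numbers: the shift along the tool's x, y, z in m, then the turn, a rotation vector about the tool's x, y, z in rad, then the opening, from -1 (shut) to 1 (fully open). A call has 1 to 8 rows; each row is the pose to reach, as a shift and turn from the pose commanded when the call began, along the tool's axes at that moment; what a row does not reach only later rows make up. A row lasts 1/8 s, in which the tool goes at most 62.5 mm and 10.7 degrees, less where a joint would pass 70% of its speed; a pose out of reach is approached as far as the arm can. A call with a gripper value outside its range is refused whole. The fingers move at their own pace and stop on an object; FORCE is the grip in N (left out, the last holds). Time passes only in rows, so rows that repeat a pose let the fingers close. It gives the time, the measured TCP pose, the force, the opening and the grip force at its end, in the units of the state.
- bot.observe(): the state, without advancing time (a new reading comes with each control period).
- viewer.get_image(name): name is "scene" or "top"; returns the picture (420x560x3 uint8, blue, green, red); there is no depth.
- viewer.camera_params(name): a dict with "fx", "fy", "cx", "cy" (pixels), "D" ([k1, k2, p1, p2, k3] as OpenCV has them; the pictures are not rectified), "rvec" (rotation vector, rad) and "tvec" (3), from world to camera coordinates, as OpenCV has them. Camera axes: x right, y down, z forward; pixel columns grow to the right and rows downward; lengths in m; the calibration is good to about 2 mm. A picture is of the moment at which its call begins. camera_params takes no time and is no camera call.
- bot.hand_in(): hands the job in; it is judged then, once.
The state is a dict: "time_s": time; "joint_pos": joint angles; "joint_vel": joint speeds; "joint_efforts": joint torques, N m; "position": TCP position; "orientation": TCP orientation; "wrist_force": force on the tool from outside, world axes, zero at the start; "torque": the same for the moment, N m; "grip_width": opening from 0.0 (shut) to 1.0 (fully open); "gripper_force": force on a finger pad.
Only numpy, scipy, OpenCV 4.12 (cv2) and the standard library are available. Lean on these libraries where they do the work, as an engineer would, in place of code of your own. Each camera call takes 0.05 s, during which the arm holds its last target. There are 200 camera calls.

## Task

Take the knurled filter cell (the large knurled collar closed by dark glass) out of the parts tray and set it, glass up, over the spigot of the upward-looking camera. Turn it as needed until the keyways hidden in its bore drop over the spigot's lugs, then push it fully home against the spring and finish still holding it there in the gripper, so that the set screws could be put in. Leave the other parts in the tray where they are.

Things in the scene. Friction and masses are not known exactly. Their poses are not given: they have to be found in the camera images.
- cell: Filter cell: aluminium collar, 52 mm outside diameter, 46 mm tall, 0.13 to 0.2 kg, knurled side, closed at the top by flat dark glass 35 mm across. Stands glass up on the tray's floor. Origin: centre of its underside; z up through the glass. Round: any yaw grips alike.
- cell_bore (a point): On the cell's axis at the mouth of its bore (same point as its origin). The bore: 32.4 mm diameter, 30 mm deep, the 16 mm above it solid. Four keyways in it, each 9 mm wide, 30 mm long, reaching 22 mm from the axis, on the cell's own +x, +y, -x, -y; they do not show from outside or above.
- mount: Upward-looking inspection camera, fixed to the desk: base plate 150 x 120 x 8 mm, black ribbed housing 75 x 75 mm up to 58 mm, then a round aluminium shoulder, 62 mm diameter, flat top 70 mm above the desk. Origin: centre of the base plate's underside; z up. The axis of shoulder and spigot passes through it.
- mount_seat (a point): Centre of the camera's shoulder top, 70 mm above the desk. The cell is home when its origin is here, its underside on the shoulder. The dark spigot stands on the shoulder: 30 mm diameter, 27 mm tall, its top 5 mm coned to 20 mm.
- mount_lugs (a point): On the spigot's axis, 15.5 mm above the shoulder: height of the tops of four round lugs on the spigot (5 mm thick, tips 20.5 mm from the axis, 90 degrees apart). Their angle varies and is NOT given by this point's axes. They meet the four keyways once in every quarter turn, with 0.09 rad of play either way; until then the cell rests on the lugs, its underside at this height.
- mount_ring (a point): On the axis, 8 mm above the shoulder: rest height of a sprung steel seat ring, 47 mm diameter, below the lugs (this point does not move with it). The cell must press it down 8 mm, level with the shoulder, to be home: 3 N at first, 8 N at the bottom. If not held down the cell is lifted back up by 8 mm.
- tray: Black plastic parts tray, fixed, 236 x 236 mm, walls and dividers 18 mm high, 4 mm thick, floor 4 mm; two by two compartments of 112 mm, centres 57 mm from the tray's in x and y. One part stands near the middle of each (up to 8 mm off); which is where varies. Origin: centre of its underside; x and y along its walls.
- spacer: Another part in the tray, to be left: smooth open aluminium ring, 62 mm outside, 48 mm inside, 16 mm tall. Origin: centre of its underside.
- thumbnut: Another part in the tray, to be left: small knurled thumb nut, 30 mm diameter, 28 mm tall. Origin: centre of its underside.
- barrel: Another part in the tray, to be left: smooth stepped lens barrel, 42 mm diameter below and 32 mm above, 52 mm tall. Origin: centre of its underside.
There are look-alikes about, which are no part of the job. Leave any red look-alike of the cell alone. What is shaped like the mount but blue is not meant.

How it is judged:
By the outcome, as a careful person would: the job done as asked, in the order asked, and still so for the second after the job is handed in, while the arm keeps its last pose, push and grip.
It also fails if it takes over 48 s, if anything falls off the work surface, if the arm or the gripper's body presses on something with over 40 N, if the wrist force passes 120 N, or if a joint passes its speed limit or range.

## Working session

There is one attempt and no reset: what is moved stays moved. The work goes in short steps, Python scripts to look and compute and a shell command to move; the robot and the scene stay as the last step left them, time stands still between calls to the robot, and variables do not carry over. Pictures are saved under pics/ and viewed, at most 10 in all, crops included, and the job is handed in when it is done.

```bash
ls; mkdir -p pics
python3 - <<'E'
from rig import bot, viewer
import cv2
for n in("scene","top"):
    cv2.imwrite(f"pics/{n}0.png",viewer.get_image(n)); print(n,viewer.camera_params(n))
print(bot.observe())
E
```

```text
pics
scene {'fx': 439.04979390833984, 'fy': 439.04979390833984, 'cx': 277.8984714528219, 'cy': 209.33784798862325, 'D': array([0.03184335, 0.        , 0.        , 0.        , 0.        ]), 'rvec': array([ 1.63687758,  2.17521291, -0.61965313]), 'tvec': array([ 0.152954  , -0.31585261,  1.20645843])}
top {'fx': 390.2516006551743, 'fy': 390.2516006551743, 'cx': 282.4723510681028, 'cy': 214.98187487241856, 'D': array([-0.08641984,  0.        ,  0.        ,  0.        ,  0.        ]), 'rvec': array([ 2.15502018, -2.10552257,  0.21628236]), 'tvec': array([-0.0521505 ,  0.46669602,  1.01331898])}
{'time_s': 0.1, 'joint_pos': array([ 1.17899993e+00,  5.33280178e-02,  1.61419892e+00, -1.44611348e-05,
        1.47600722e+00, -1.18994765e-01]), 'joint_vel': array([-0.00199485, -0.00292657, -0.00185695, -0.00116355,  0.00235263,
        0.00015639]), 'joint_efforts': array([ 2.15802015e-04, -3.94904959e+01, -3.71363354e+01, -8.19450543e-05,
        3.98740885e-03, -6.39597431e-06]), 'position': array([0.16818207, 0.60137397, 0.24713766]), 'orientation': array([ 1.35977499e-01,  9.90711450e-01, -9.41082560e-04, -2.38275364e-04]), 'wrist_force': array([ 0.1734846 ,  0.18697414, -0.47783091]), 'torque': array([0.0171508 , 0.01171488, 0.00014096]), 'gripper_force': 0.0, 'grip_width': 0.999286594346416}
```

View pics/top0.png

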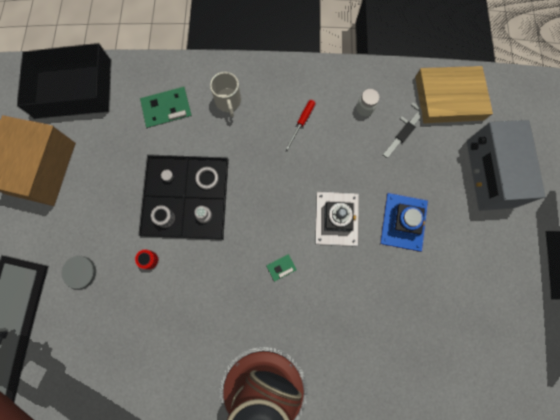

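View pics/scene0.png

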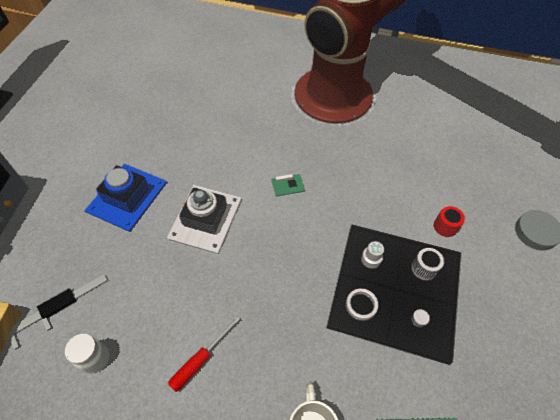

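Candidates for the cell are top (161,215), knurled with a dark top; the spacer ring (207,178); the barrel (203,214); the thumb nut (166,176); and the red look-alike (146,260). I choose (161,215), which is (428,263) in scene. For the mount I take the white one at (340,215), not the blue one at (408,220). Close crops next.

Run:
```python
import cv2,numpy as np
t=cv2.imread("pics/top0.png");s=cv2.imread("pics/scene0.png")
def c(im,x,y,w=60,h=60,k=6): return cv2.resize(im[y:y+h,x:x+w],None,fx=k,fy=k,interpolation=cv2.INTER_CUBIC)
cs=[c(t,130,185,60,50),c(t,310,185,60,50),c(s,400,235,60,50),c(s,172,180,60,50)]
cv2.imwrite("pics/crop0.png",np.vstack([np.hstack(cs[:2]),np.hstack(cs[2:])]))
```

```text
(no output)
```

View pics/crop0.png

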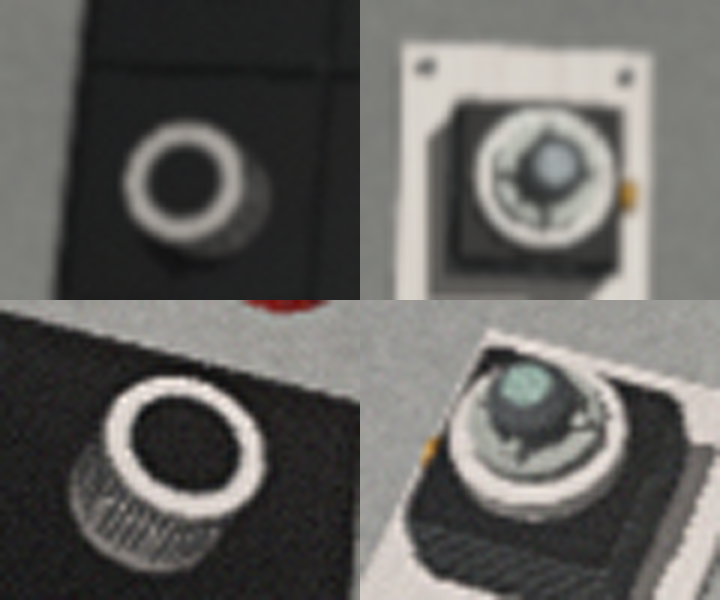

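```bash
cat > h.py <<'E'
import cv2,numpy as np
from rig import bot,viewer
from scipy.spatial.transform import Rotation as R
def ray(cam,uv):
    p=viewer.camera_params(cam);K=np.array([[p['fx'],0,p['cx']],[0,p['fy'],p['cy']],[0,0,1]])
    Rm=cv2.Rodrigues(p['rvec'])[0];x=cv2.undistortPoints(np.array([[uv]],float),K,p['D'])[0,0]
    return -Rm.T@p['tvec'].ravel(), Rm.T@np.array([*x,1])
def at(cam,uv,z):
    o,d=ray(cam,uv);return o+d*(z-o[2])/d[2]
def proj(cam,P):
    p=viewer.camera_params(cam);K=np.array([[p['fx'],0,p['cx']],[0,p['fy'],p['cy']],[0,0,1]])
    return cv2.projectPoints(np.array(P,float).reshape(-1,1,3),p['rvec'],p['tvec'],K,p['D'])[0][:,0]
def rel(target,q=None):
    s=bot.observe();print('shift in tool axes',(R.from_quat(s['orientation']).inv().apply(np.array(target)-s['position'])).round(4))
E
python3 - <<'E'
from h import *
print('cell',at('top',(160.3,215.1),.05),at('scene',(430.6,259.5),.05))
print('seat',at('top',(340.4,214.1),.07),at('scene',(201.5,201.5),.07))
for uv in((148,156),(227,157),(138,238),(224,239)):print('tray',at('top',uv,.018))
m=at('top',(340.4,214.1),.07)
for n,(x,y) in dict(d=(547,218),l=(500,177),u=(548,130),r=(592,166)).items():
    v=at('top',((x-360)/6+310,y/6+185),.083)-m;print('lug',n,v.round(4),np.degrees(np.arctan2(v[1],v[0])))
E
```

```text
cell [0.45812211 0.28888211 0.05      ] [0.46228625 0.29004667 0.05      ]
seat [ 0.46910539 -0.19469938  0.07      ] [ 0.47277155 -0.1936693   0.07      ]
tray [0.63581505 0.3490776  0.018     ]
tray [0.63757752 0.12069919 0.018     ]
tray [0.39807056 0.35608964 0.018     ]
tray [0.40165404 0.11737652 0.018     ]
lug d [-0.0217  0.0002  0.013 ] 179.34717425791348
lug l [-0.0041  0.0208  0.013 ] 101.09030569303768
lug u [ 0.0174 -0.0004  0.013 ] -1.4752023120567126
lug r [ 0.0018 -0.0197  0.013 ] -84.66856941359259
```

```bash
python3 -m inch '[[[-0.052,-0.032,0.017,0,0,0.07,1],[-0.104,-0.064,0.034,0,0,0.14,1],[-0.156,-0.095,0.051,0,0,0.21,1],[-0.208,-0.127,0.068,0,0,0.29,1],[-0.26,-0.158,0.085,0,0,0.37,1],[-0.312,-0.19,0.102,0,0,0.45,1],[-0.365,-0.222,0.117,0,0,0.513,1],[-0.365,-0.222,0.117,0,0,0.513,1]]]'
python3 - <<'E'
from h import *
im=viewer.get_image('scene');t=viewer.get_image('top')
a=cv2.resize(im[170:310,360:500],(560,560),interpolation=cv2.INTER_CUBIC)
cv2.imwrite('pics/a1.png',a)
rel((.460,.2895,.035))
E
```

```text
time_s: 1.1
position: [0.461, 0.2867, 0.1295]
orientation: [0.385, 0.923, -0.001, -0.001]
wrist_force: [-0.6, -0.2, 0.2]
grip_width: 1.002
gripper_force: 0.0
shift in tool axes [0.0002 0.0004 0.0957]
```

View pics/a1.png

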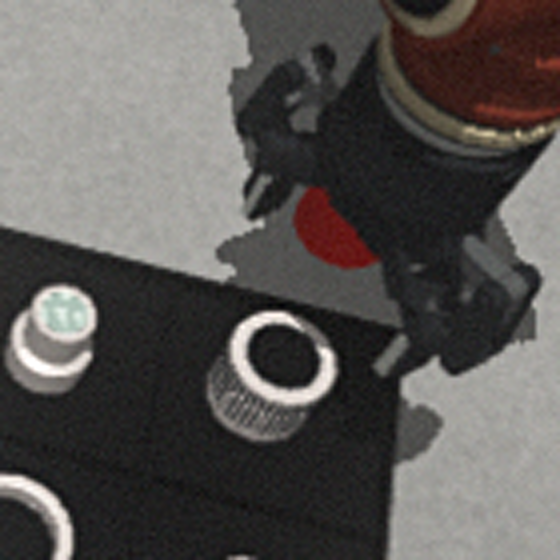

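The crop shows the open gripper hovering over the undisturbed cell (its top at about (282,358) in the crop). The fingers are on the diagonal, and the offset is under 1 mm. I'll descend and grip.

```bash
python3 -m inch '[[[0,0,0.04,0,0,0,1],[0,0,0.075,0,0,0,1],[0,0,0.096,0,0,0,1],[0,0,0.096,0,0,0,1],[0,0,0.096,0,0,0,-1],[0,0,0.096,0,0,0,-1],[0,0,0.096,0,0,0,-1],[0,0,0.096,0,0,0,-1]]]' 60;  python3 -m inch '[[[0,0,0,0,0,0,-1],[0,0,0,0,0,0,-1]]]' 60
```

```text
time_s: 2.2
position: [0.4615, 0.2907, 0.0375]
orientation: [0.383, 0.924, 0.002, 0.001]
wrist_force: [-1.5, 1.5, 7.1]
grip_width: 0.591
gripper_force: 63.1
time_s: 2.45
position: [0.4615, 0.2907, 0.0375]
orientation: [0.383, 0.924, 0.002, 0.001]
wrist_force: [-0.6, 1.7, 6.4]
grip_width: 0.589
gripper_force: 63.1
```

```bash
python3 -m inch '[[[0,0,-0.03,0,0,0,-1],[0,0,-0.07,0,0,0,-1],[0,0,-0.11,0,0,0,-1],[0,0,-0.13,0,0,0,-1],[0,0,-0.13,0,0,0,-1]]]'
python3 - <<'E'
from h import *
im=viewer.get_image('scene')
cv2.imwrite('pics/a2.png',cv2.resize(im[140:310,360:530],(600,600),interpolation=cv2.INTER_CUBIC))
rel((.471,-.194,.165)); s=bot.observe();print(s['joint_pos'],s['wrist_force'])
E
```

```text
time_s: 3.08
position: [0.4609, 0.29, 0.1667]
orientation: [0.383, 0.924, 0.001, 0.001]
wrist_force: [1.0, 0.6, -2.0]
grip_width: 0.593
gripper_force: 62.9
shift in tool axes [-3.500e-01 -3.339e-01 -2.000e-04]
[ 4.25016587e-01 -7.52024356e-02  1.88258673e+00 -3.29205642e-06
  1.33467088e+00 -3.59907202e-01] [-0.43456937  0.40732228 -1.64419054]
```

View pics/a2.png

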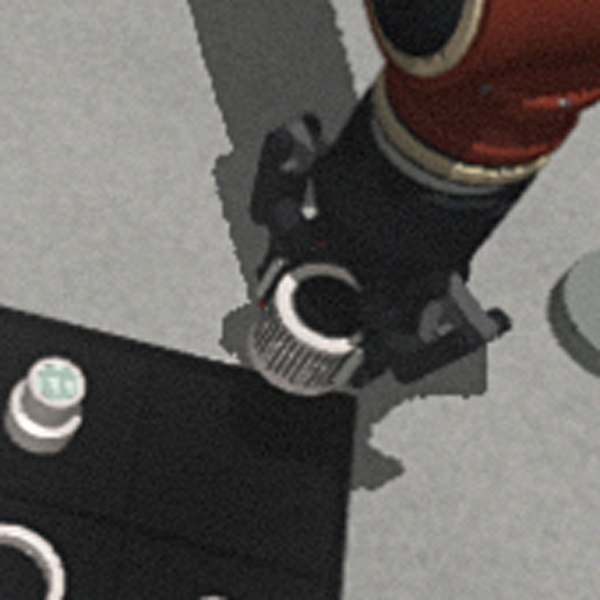

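The cell is in the jaws, upright and clear of the tray (crop (320,310)), and the barrel is undisturbed. Now I'll carry it to the mount.

```bash
python3 -m inch '[[[-0.03,-0.029,0,0,0,0,-1],[-0.073,-0.07,0,0,0,0,-1],[-0.116,-0.111,0,0,0,0,-1],[-0.159,-0.152,0,0,0,0,-1],[-0.202,-0.193,0,0,0,0,-1],[-0.245,-0.234,0,0,0,0,-1],[-0.288,-0.275,0,0,0,0,-1],[-0.325,-0.31,0,0,0,0,-1]]]' >/dev/null; python3 -m inch '[[[-0.02,-0.02,0,0,0,0,-1],[-0.025,-0.024,0,0,0,0,-1],[-0.025,-0.024,0,0,0,0,-1],[-0.025,-0.024,0,0,0,0,-1]]]'
python3 - <<'E'
from h import *
im=viewer.get_image('scene');t=viewer.get_image('top')
f=lambda i,x,y:cv2.resize(i[y:y+80,x:x+80],(400,400),interpolation=cv2.INTER_CUBIC)
cv2.imwrite('pics/a3.png',np.hstack([f(t,300,170),f(im,165,140)]))
rel((.471,-.194,.165)); s=bot.observe();print(s['joint_pos'],s['wrist_force'])
p=s['position'];print(proj('scene',[p+[0,0,.0125],p-[0,0,.0335],(.471,-.194,.07),(.471,-.194,.097)]))
E
```

```text
time_s: 4.62
position: [0.4709, -0.1927, 0.1645]
orientation: [0.382, 0.924, 0.0, -0.001]
wrist_force: [0.5, 0.2, -0.9]
grip_width: 0.59
gripper_force: 63.0
shift in tool axes [-0.0007 -0.001   0.    ]
[-5.34760170e-01 -1.61548732e-01  1.96077099e+00  1.57021535e-04
  1.34283185e+00 -1.32134215e+00] [-1.20919158  0.03567992 -1.33782802]
[[194.72937585 169.83696317]
 [198.09614519 183.96206696]
 [201.65763161 200.79214329]
 [199.92496938 193.55407915]]
```

View pics/a3.png

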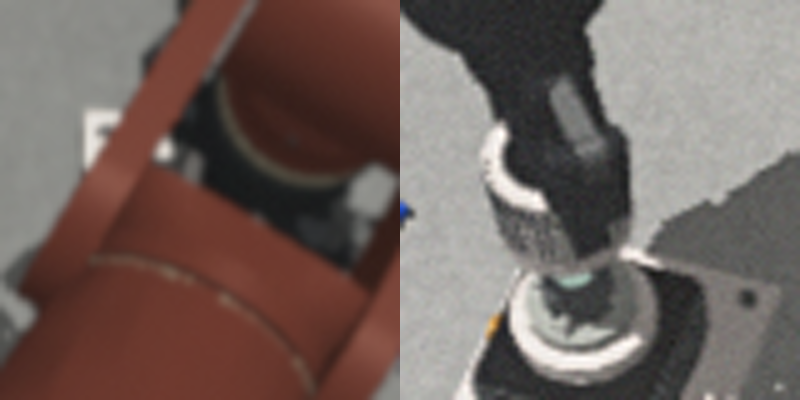

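The crop shows the cell held upright (axis at scene ≈(198,184)) just above the spigot (≈(200,194)), and the offset agrees with the projection to about 1 mm. I'll lower it onto the lugs.

```bash
python3 -m inch '[[[-0.0007,0.0007,0.02,0,0,0,-1],[-0.0007,0.0007,0.03,0,0,0,-1],[-0.0007,0.0007,0.036,0,0,0,-1],[-0.0007,0.0007,0.041,0,0,0,-1],[-0.0007,0.0007,0.045,0,0,0,-1],[-0.0007,0.0007,0.048,0,0,0,-1],[-0.0007,0.0007,0.048,0,0,0,-1],[-0.0007,0.0007,0.048,0,0,0,-1]]]'
```

```text
time_s: 5.72
position: [0.4723, -0.194, 0.1175]
orientation: [0.383, 0.924, -0.0, 0.0]
wrist_force: [0.9, -0.2, -1.8]
grip_width: 0.596
gripper_force: 63.0
```

```bash
python3 -m inch '[[[0,0,0.002,0,0,0,-1],[0,0,0.004,0,0,0,-1],[0,0,0.004,0,0,0,-1]]]'
```

```text
time_s: 6.1
position: [0.472, -0.1938, 0.113]
orientation: [0.383, 0.924, 0.0, -0.0]
wrist_force: [0.1, 0.0, -1.5]
grip_width: 0.591
gripper_force: 63.0
```

```bash
python3 -m inch '[[[0,0,0.002,0,0,0,-1],[0,0,0.003,0,0,0,-1],[0,0,0.003,0,0,0,-1]]]'
python3 - <<'E'
from h import *
im=viewer.get_image('scene')
cv2.imwrite('pics/a4.png',cv2.resize(im[145:245,155:255],(600,600),interpolation=cv2.INTER_CUBIC))
p=bot.observe()['position'];print(proj('scene',[p-[0,0,.0335],(.472,-.1938,.0855),(.472,-.1938,.07)]))
E
```

```text
time_s: 6.48
position: [0.4724, -0.194, 0.1107]
orientation: [0.383, 0.924, -0.0, 0.0]
wrist_force: [-1.1, 0.6, 1.7]
grip_width: 0.593
gripper_force: 63.3
[[200.97977006 199.4178068 ]
 [200.58895747 197.08531888]
 [201.5746266  201.19301701]]
```

View pics/a4.png

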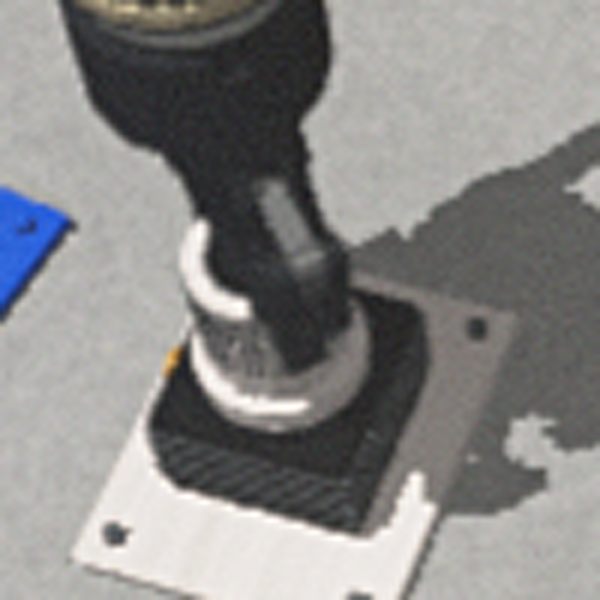

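```bash
python3 -m inch '[[[0,0,0.002,0,0,0,-1],[0,0,0.004,0,0,0,-1],[0,0,0.004,0,0,0,-1],[0,0,0.004,0,0,0,-1]]]'
```

```text
time_s: 7.02
position: [0.4724, -0.194, 0.1066]
orientation: [0.383, 0.924, -0.0, 0.0]
wrist_force: [-1.7, 1.0, 3.4]
grip_width: 0.594
gripper_force: 63.6
```

Forces rise about as the ring spring should (≈5 N net at 4 mm), so the keyways seem to have dropped over the lugs straight away. I'll push on until it stops hard.

```bash
python3 -m inch '[[[0,0,0.002,0,0,0,-1],[0,0,0.003,0,0,0,-1],[0,0,0.003,0,0,0,-1]]]' 90; python3 -m inch '[[[0,0,0.002,0,0,0,-1],[0,0,0.003,0,0,0,-1],[0,0,0.003,0,0,0,-1]]]'
```

```text
time_s: 7.4
position: [0.4724, -0.194, 0.1038]
orientation: [0.383, 0.924, -0.0, 0.0]
wrist_force: [-2.6, 1.6, 6.2]
grip_width: 0.584
gripper_force: 93.1
time_s: 7.78
position: [0.4725, -0.1941, 0.1037]
orientation: [0.383, 0.924, -0.0, -0.0]
wrist_force: [-11.3, 5.1, 22.5]
grip_width: 0.587
gripper_force: 94.8
```

Hard stop at TCP z 0.1037, so the underside is at 0.070, the shoulder height. One look to confirm.

Run:
```python
from h import *
im=viewer.get_image('scene')
big=cv2.resize(im[165:225,170:230],(600,600),interpolation=cv2.INTER_CUBIC)
a=np.linspace(0,2*np.pi,60)
for z,r,c in((.116,.026,(0,0,255)),(.124,.026,(255,0,0)),(.07,.026,(0,255,0))):
    P=proj('scene',np.c_[.4725+r*np.cos(a),-.194+r*np.sin(a),0*a+z])
    for u,v in (P-[170,165]+.5)*10: cv2.circle(big,(int(u),int(v)),2,c,-1)
cv2.imwrite('pics/a5.png',big);s=bot.observe();print(s['wrist_force'],s['torque'])
```

```text
[-10.79705085   5.42678635  21.28311994] [0.99385405 1.66410984 0.06612386]
```

View pics/a5.png

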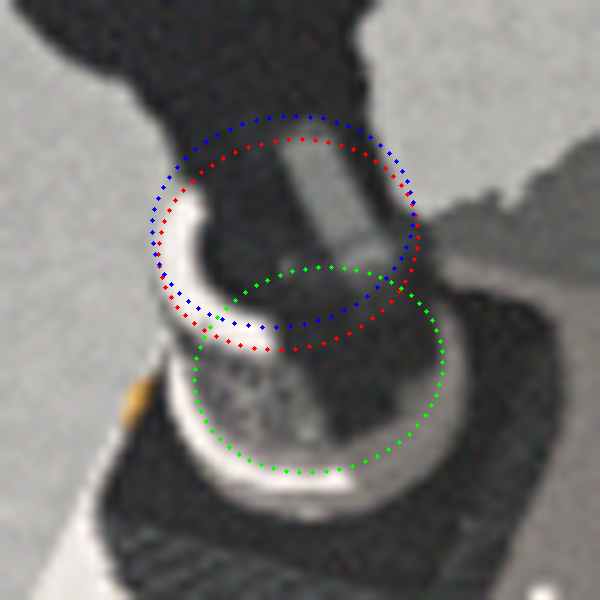

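The rim's lower edge (about (270,350) in the crop) follows the red outline for fully home, not the blue one 8 mm higher. The cell is seated upright and still gripped.

```bash
python3 -c "
from rig import bot;print(bot.hand_in())"
```

```text
the job is handed in; nothing more can be done
None
```

The filter cell is pushed fully home on the camera spigot, keyways over the lugs without needing a turn, and was still gripped and pressed down when I handed the job in at about 8 s; the hand-in returned no verdict.

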